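Set a lock case to the scribed line

ROBOT

A 6-joint arm with a two-finger parallel gripper is mounted at the origin on a cart in front of the work surface, level with it; the furniture and walls round the work are solid. World frame = base frame: x ahead of the robot, y to its left, z up, the work surface at z = 0. Lengths are in m, angles in rad, forces in N, time in s.
With the tool pointing down it reaches from about 0.35 to 0.775 m from the base axis. Payload 7.3 kg.
Tool frame: the origin (TCP) lies at the very end of the fingers, on their centre line; the grasp point (between the pads) lies 19 mm behind it (robot.hold_point_z is the distance from the TCP to the grasp point, in m); z points along the fingers, y is the direction in which the jaws open and shut (so a half turn about z gives the same grasp; the last joint's range is limited). The gripper opens to 92 mm and grips with 3 to 60 N. Pads are 19 mm wide; open, the fingers measure 130 mm over their backs; the gripper's body (75 mm by 190 mm) begins 47 mm behind the grasp point.
Start: joints at [-1.278, 0.342, 1.524, -0, 1.275, -0.146], TCP at [0.223, -0.475, 0.227] pointing down, gripper open.
Joint ranges: [-2.53, 2.53], [-0.77, 2.02], [0.04, 2.7], [-1, 4.14], [0.28, 2.66], [-3.11, 3.11]. Speed limits (rad/s): [2.57, 2.57, 3.14, 3.14, 3.14, 3.14].

INTERFACE

Orientations are given as [roll, pitch, yaw] about the fixed x, y, z axes, in that order (R = Rz(yaw) Ry(pitch) Rx(roll)).
In Python, from cell import monitor, viewer, robot gives the robot as it stands.
- The arm moves only by the tool move_arm, never from a script. Its argument "deltas" is a list of rows, each an object of numbers: "x", "y", "z": the shift along the tool's x, y, z in m; "wx", "wy", "wz": the turn, a rotation vector about the tool's x, y, z in degrees; "hand": the opening, from 0 (shut) to 1 (fully open). In form: [{"x": .., "y": .., "z": .., "wx": .., "wy": .., "wz": .., "hand": ..}, ...]. A call has 1 to 8 rows; each row is the pose to reach, as a shift and turn from the pose commanded when the call began, along the tool's axes at that moment; what a row does not reach only later rows make up. A row lasts 1/8 s, in which the tool goes at most 62.5 mm and 10.7 degrees, less where a joint would pass 70% of its speed; a pose out of reach is approached as far as the arm can. A call with a gripper value outside its range is refused whole. The fingers move at their own pace and stop on an object; "grip_force" is the grip in N (left out, the last holds). Time passes only in rows, so rows that repeat a pose let the fingers close. It gives the time, the measured TCP pose, the force and the opening at its end, in the units of the state.
- monitor.observe(): the state, without advancing time (a new reading comes with each control period).
- viewer.read_camera(name): name is "scene" or "top" or "wrist"; returns the picture (420x560x3 uint8, red, green, blue); there is no depth.
- viewer.camera_params(name): a dict with "camera_matrix" (3x3 intrinsics, pixels), "R" (3x3) and "t" (3): a world point X has camera coordinates R X + t. Camera axes: x right, y down, z forward; pixel columns grow to the right and rows downward; lengths in m; the calibration is good to about 2 mm. The wrist camera is an equidistant fisheye: a pixel r from the principal point sees the ray r / f radians off the axis. A picture is of the moment at which its call begins: read the wrist's pose just before it. camera_params takes no time and is no camera call; for the wrist camera it gives the pose at the moment of the call.
- robot.hand_in(): hands the job in, once; it reports no verdict.
The state is a dict: "time": time; "qpos": joint angles; "qvel": joint speeds; "joint_efforts": joint torques, N m; "tool_pos": TCP position; "tool_rot": TCP orientation; "contact_force": force on the tool from outside, world axes, zero at the start; "torque": the same for the moment, N m; "opening": finger opening in m.
Only numpy, scipy, OpenCV 4.12 (cv2) and the standard library are available. Lean on these libraries where they do the work, as an engineer would, in place of code of your own. Each camera call takes 0.05 s, during which the arm holds its last target. There are 200 camera calls.

TASK

Set the loose lock case up for marking on the fixture: press it flush against the fence with a steady sideways push of about 10 N, held for a moment, then, sliding it on the bed and never lifting it, push it along the fence under the sprung shoe until its leading edge meets the scribed line, and leave it there. There is no stop at the line, so do not run past it; never press on the case with more than 20 N, and leave the padlock, the lock cylinder and the screwdriver alone.

Things in the scene. Friction and masses are not known exactly. Their poses are not given: they have to be found in the camera images.
- fixture: Marking-out fixture fixed to the bench: aluminium bed 320 x 130 mm, 12 mm thick. Origin on the underside; the bed spans x -160 to 160, y -55 to 75 mm. +x is the feed direction (roughly to the robot's left), -y the fence side (away from the robot), z up. Near side: a dark block, x -5 to 45, y 53 to 71 mm, 20 mm above the bed, carries the sprung shoe. Nothing stops the case in x.
- shoe_face (a point): Middle of the sprung shoe's face: a bright bar 10 mm thick along the fixture's x, 8 mm above the bed, straight for 40 mm, then both ends bent back 29 degrees as lead-ins, 80 mm long in all. Axes as the fixture. It yields up to 10 mm to +y (2.4 N, plus 0.6 N per mm) and presses the case on the fence: pushing the case under it takes about 3 to 8 N, and the case then stays where left.
- fence: Fence: dark steel bar 300 mm long, 18 mm wide, 10 mm above the bed, fixed parallel to the fixture's x; set anew each time within 3 mm across the bed. Origin on its contact face, half-way along, at bed height; x along the bar, +y out of the contact face towards the case, z up. It is rigid; it is met by feel.
- line (a point): The scribed line: a thin dark line across the full width of the bed along y, 75 mm from the fixture's origin towards +x. This point lies on it at bed height (12 mm above the bench); x is the feed direction, y along the line, as for the fixture.
- case_centre (a point): Centre (half-way up) of the loose lock case: a flat steel box 100 mm long (x), 56 mm wide (y), 16 mm high, 0.25 to 0.5 kg, lying on the bed with brass follower and black keyhole upward. x points to its leading end (the end towards the line), -y to the fence, z up. Starts before the shoe, up to 25 mm off the fence, slightly turned. Smooth, lightly oiled: sliding it on the bed takes 1 to 2 N.
- case_edge (a point): Middle of the lock case's leading edge, at its underside: the edge that must meet the line. x points ahead, as for the case's centre.
- case_side (a point): Middle of the lock case's fence-side lower edge, at its underside (28 mm towards -y from its middle); axes as for the case's centre.
- padlock: Bystander: brass padlock 68 x 42 x 17 mm lying on the bench beyond the far end of the fixture. Origin on its underside.
- cylinder: Bystander: brass lock cylinder, 35 mm across and 30 mm high, standing on the bench beyond the far end of the fixture. Origin at the centre of its underside.
- screwdriver: Bystander: small screwdriver 130 x 16 x 16 mm lying on the bench before the feed end of the fixture, about 105 mm from the bed. Origin on its underside, y along its shaft.
- lock_case: The same lock case; origin at the centre of its underside, 8 mm below its centre.

How it is judged:
By the outcome, as a careful person would: the job done as asked, in the order asked, and still so for the second after the job is handed in, with the robot touching nothing.
It also fails if it takes over 72 s, if anything falls off the work surface, if the arm or the gripper's body presses on something with over 40 N, if the wrist force passes 120 N, or if a joint passes its speed limit or range.

## Working session

There is one attempt and no reset: what is moved stays moved. The work goes in short steps, Python scripts to look and compute and a tool call to move; the robot and the scene stay as the last step left them, time stands still between calls to the robot, and variables do not carry over. Pictures are saved under pics/ and viewed, about 8 in all and at most 12, crops included, and the job is handed in when it is done.

Besides the shell and the picture viewer there is one more tool, called after "Call:" as name(argument=value, ...), one argument or row to a line, values as JSON. move_arm: Moves the arm, as the interface text tells. Its arguments: {"type":"object","properties":{"deltas":{"type":"array","items":{"type":"object","properties":{"x":{"type":"number"},"y":{"type":"number"},"z":{"type":"number"},"wx":{"type":"number"},"wy":{"type":"number"},"wz":{"type":"number"},"hand":{"type":"number"}}}},"grip_force":{"type":"number"}},"required":["deltas"]}

```bash
mkdir -p pics; cat > h.py <<'E'
import numpy as np, cv2
from cell import monitor, viewer, robot
def snap(n,f):
    p=viewer.camera_params(n); im=viewer.read_camera(n); cv2.imwrite('pics/'+f,im[:,:,::-1]); return im,p
def pix2w(p,u,v,z,fish=False):
    K=np.array(p['camera_matrix']);R=np.array(p['R']);t=np.array(p['t'])
    d=np.array([(u-K[0,2])/K[0,0],(v-K[1,2])/K[1,1],1.])
    if fish:
        a=np.hypot(d[0],d[1]); d=np.array([*(d[:2]/max(a,1e-9)*np.sin(a)),np.cos(a)])
    d=R.T@d; c=-R.T@t
    return c+d*(z-c[2])/d[2]
def w2pix(p,X,fish=False):
    K=np.array(p['camera_matrix']);c=np.array(p['R'])@X+np.array(p['t'])
    d=c[:2]/c[2]
    if fish:
        r=np.hypot(*c[:2]); d=c[:2]/r*np.arctan2(r,c[2])
    return d*[K[0,0],K[1,1]]+K[:2,2]
E
python3 - <<'E'
from h import *
np.set_printoptions(precision=4,suppress=True)
s=monitor.observe();print({k:s[k] for k in ('time','tool_pos','tool_rot','contact_force','opening')})
im,p=snap('top','top0.png');print(p)
im2,p2=snap('scene','scene0.png')
cv2.imwrite('pics/both.png',cv2.resize(im,(800,600),interpolation=cv2.INTER_CUBIC)[:,:,::-1])
E
```

```text
{'time': 0.0, 'tool_pos': array([ 0.2229, -0.4749,  0.2261]), 'tool_rot': array([-3.1401, -0.0002,  0.4388]), 'contact_force': array([-1.0373,  0.6987, -0.4709]), 'opening': 0.09177308527031479}
{'camera_matrix': array([[537.3383,   0.    , 278.3636],
       [  0.    , 537.3383, 213.2784],
       [  0.    ,   0.    ,   1.    ]]), 'R': array([[-0.0088, -1.    ,  0.0035],
       [-0.984 ,  0.008 , -0.1781],
       [ 0.1781, -0.005 , -0.984 ]]), 't': array([-0.165 ,  0.5027,  1.15  ])}
```

View pics/both.png

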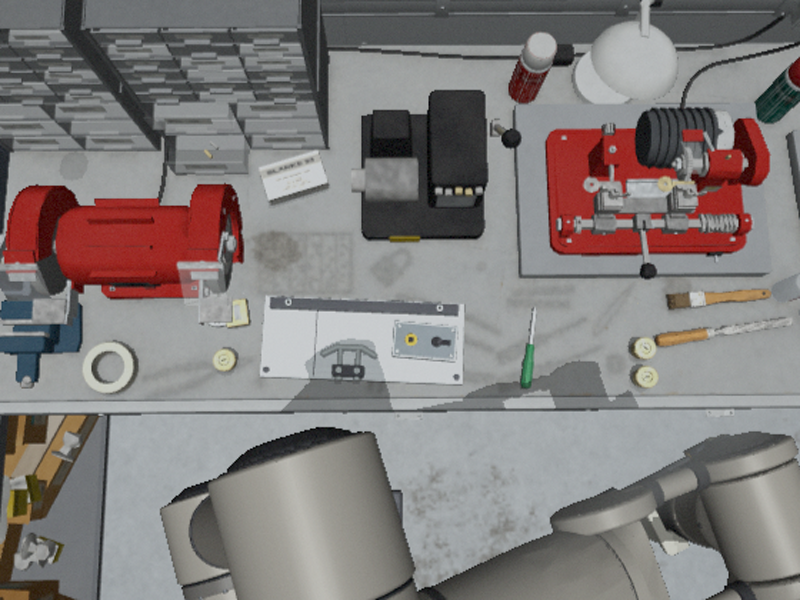

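The top view shows the fixture at about (260–465, 297–385), the case at (427, 341), the line near x=316, and the shoe at (348, 350). Feed runs to the left in the image. I'll take an enlarged crop to get the corners.

```bash
python3 - <<'E'
from h import *
im=cv2.imread('pics/top0.png')
c=im[200:280,175:335]
cv2.imwrite('pics/c1.png',cv2.resize(c,None,fx=5,fy=5,interpolation=cv2.INTER_CUBIC))
E
```

```text
(no output)
```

View pics/c1.png

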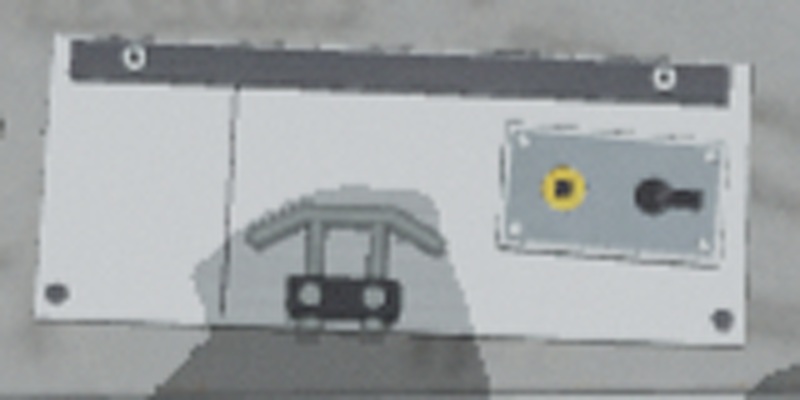

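```bash
python3 - <<'E'
from h import *
np.set_printoptions(precision=4,suppress=True)
p=viewer.camera_params('top')
def W(u,v,z): return pix2w(p,(u+.5)/5+175-.5,(v+.5)/5+200-.5,z)
P={'bTL':(55,35,.012),'bTR':(750,65,.012),'bBR':(745,345,.012),'bBL':(35,320,.012),'L1':(236,85,.012),'L2':(222,318,.012),
'F1':(72,80,.022),'F2':(728,104,.022),'cTL':(508,122,.028),'cTR':(724,142,.028),'cBR':(718,266,.028),'cBL':(497,248,.028),
'S1':(310,222,.020),'S2':(385,224,.020)}
w={k:W(*v) for k,v in P.items()}
for k,v in w.items(): print(k,v)
for a,b in (('bTR','bTL'),('bBR','bBL'),('F2','F1'),('L2','L1'),('cTR','cTL'),('cBR','cBL')):
    d=w[b]-w[a]; print(a,b,np.linalg.norm(d),np.degrees(np.arctan2(d[1],d[0])))
print('case c',sum(w[k] for k in w if k[0]=='c')/4,'bed c',sum(w[k] for k in w if k[0]=='b')/4)
E
```

```text
bTL [0.5247 0.0431 0.012 ]
bTR [ 0.5081 -0.2752  0.012 ]
bBR [ 0.3802 -0.2699  0.012 ]
bBL [0.3942 0.0492 0.012 ]
L1 [ 0.5007 -0.0401  0.012 ]
L2 [ 0.3943 -0.0349  0.012 ]
F1 [0.5019 0.0332 0.022 ]
F2 [ 0.4884 -0.2639  0.022 ]
cTL [ 0.48   -0.1642  0.028 ]
cTR [ 0.4701 -0.2612  0.028 ]
cBR [ 0.4142 -0.2573  0.028 ]
cBL [ 0.4231 -0.1589  0.028 ]
S1 [ 0.4365 -0.0748  0.02  ]
S2 [ 0.4353 -0.1085  0.02  ]
bTR bTL 0.31873403889757823 87.01858117749903
bBR bBL 0.3193992664355844 87.49861929745391
F2 F1 0.2974231519336632 87.40423249230145
L2 L1 0.10649002648381113 -2.8192024255803863
cTR cTL 0.09750439422161797 84.17132728369656
cBR cBL 0.09884047740203064 84.84311261974487
case c [ 0.4469 -0.2104  0.028 ] bed c [ 0.4518 -0.1132  0.012 ]
```

Call:
move_arm(
  deltas=[
    {"x":0.04,"y":-0.026,"z":0,"wz":5,"hand":0},
    {"x":0.09,"y":-0.057,"z":0.0,"wz":10,"hand":0},
    {"x":0.14,"y":-0.089,"z":0.02,"wz":15,"hand":0},
    {"x":0.19,"y":-0.121,"z":0.05,"wz":20,"hand":0},
    {"x":0.235,"y":-0.15,"z":0.08,"wz":25,"hand":0},
    {"x":0.2664,"y":-0.17,"z":0.11,"wz":27.9,"hand":0},
    {"x":0.2664,"y":-0.17,"z":0.126,"wz":27.9,"hand":0},
    {"x":0.2664,"y":-0.17,"z":0.126,"wz":27.9,"hand":0},
  ],
  grip_force=5,
)

```text
schema error: expected keys x, y, z, wx, wy, wz, hand
```

Call:
move_arm(
  deltas=[
    {"x":0.04,"y":-0.026,"z":0,"wx":0,"wy":0,"wz":5,"hand":0},
    {"x":0.09,"y":-0.057,"z":0,"wx":0,"wy":0,"wz":10,"hand":0},
    {"x":0.14,"y":-0.089,"z":0.02,"wx":0,"wy":0,"wz":15,"hand":0},
    {"x":0.19,"y":-0.121,"z":0.05,"wx":0,"wy":0,"wz":20,"hand":0},
    {"x":0.235,"y":-0.15,"z":0.08,"wx":0,"wy":0,"wz":25,"hand":0},
    {"x":0.2664,"y":-0.17,"z":0.11,"wx":0,"wy":0,"wz":27.9,"hand":0},
    {"x":0.2664,"y":-0.17,"z":0.126,"wx":0,"wy":0,"wz":27.9,"hand":0},
    {"x":0.2664,"y":-0.17,"z":0.126,"wx":0,"wy":0,"wz":27.9,"hand":0},
  ],
  grip_force=5,
)

```text
time: 1.1
tool_pos: [0.3914, -0.2072, 0.0996]
tool_rot: [-3.14, 0.003, -0.047]
contact_force: [-1.1, -0.5, 0.9]
opening: 0.0164
```

```bash
python3 - <<'E'
from h import *
np.set_printoptions(precision=4,suppress=True)
im,p=snap('wrist','w1.png'); print(p)
cv2.imwrite('pics/w1b.png',cv2.resize(im,(800,600),interpolation=cv2.INTER_CUBIC)[:,:,::-1])
E
```

```text
{'camera_matrix': array([[325.1923,   0.    , 282.3585],
       [  0.    , 325.1923, 213.0697],
       [  0.    ,   0.    ,   1.    ]]), 'R': array([[-0.0473, -0.9989, -0.0007],
       [-0.9513,  0.0448,  0.3051],
       [-0.3047,  0.0151, -0.9523]]), 't': array([-0.1898,  0.3815,  0.3944])}
```

View pics/w1b.png

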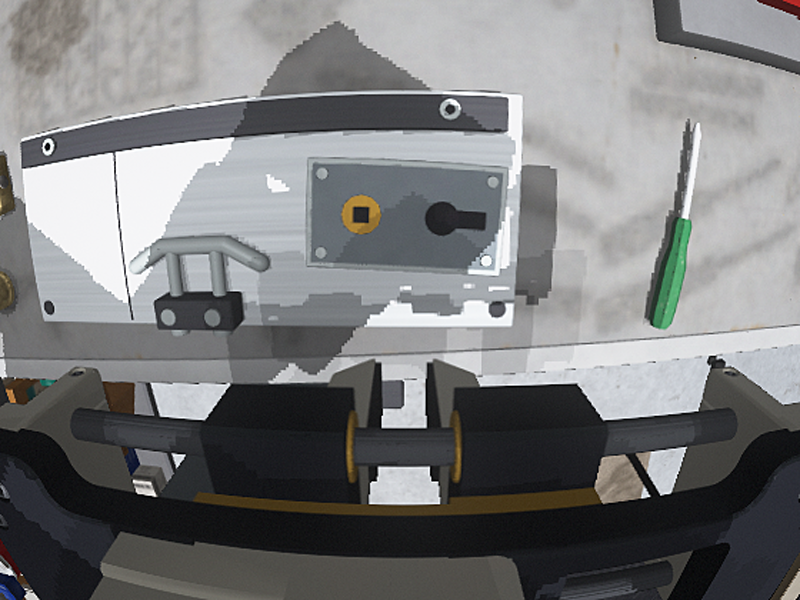

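The wrist view shows the line from (115,152) to (131,318), the case corners near (307,157), (507,167), (500,276) and (306,268), and the fence edge near (508,130).

```bash
cat >> h.py <<'E'
O=np.array([.4618,-.1137]); f=np.array([.048,.9988]); n=np.array([.9988,-.048])
def fx(w): d=np.asarray(w)[:2]-O; return 1e3*np.array([d@f,-d@n])   # fixture X,Y in mm
E
python3 - <<'E'
from h import *
np.set_printoptions(precision=4,suppress=True)
p=viewer.camera_params('wrist')
P={'L1':(115,152,.012),'L2':(131,318,.012),'bTR':(522,95,.012),'bBR':(512,326,.012),'F1':(24,167,.022),'Fm':(260,137,.022),'F2':(508,130,.022),
'c1':(307,157,.028),'c2':(507,167,.028),'c3':(500,276,.028),'c4':(306,268,.028),'S1':(170,240,.02),'S2':(228,238,.02)}
for k,(u,v,z) in P.items():
    w=pix2w(p,u*.7,v*.7,z,True); print(k,w[:2],fx(w))
print(fx(monitor.observe()['tool_pos']),monitor.observe()['opening'])
E
```

```text
L1 [ 0.4995 -0.0416] [ 73.8266 -34.2031]
L2 [ 0.3947 -0.0346] [75.7439 70.8527]
bTR [ 0.5092 -0.2784] [-162.2566  -55.2782]
bBR [ 0.3792 -0.272 ] [-162.0749   74.9251]
F1 [0.5038 0.0314] [146.9282 -35.0195]
Fm [ 0.493  -0.1401] [-24.822  -32.4357]
F2 [ 0.4892 -0.2676] [-152.4233  -34.7602]
c1 [ 0.4797 -0.1657] [-51.0614 -20.4083]
c2 [ 0.47   -0.2652] [-150.9105  -15.482 ]
c3 [ 0.4136 -0.2611] [-149.5307   41.0997]
c4 [ 0.4227 -0.1603] [-48.4134  36.7714]
S1 [ 0.4428 -0.0789] [33.8829 20.6571]
S2 [ 0.4407 -0.1157] [-3.0484 21.0202]
[-97.6066  65.3332] 0.012491872924678071
```

Call:
move_arm(
  deltas=[
    {"x":0,"y":0.0025,"z":0.03,"wx":0,"wy":0,"wz":0,"hand":0},
    {"x":0,"y":0.0025,"z":0.06,"wx":0,"wy":0,"wz":0,"hand":0},
    {"x":0,"y":0.0025,"z":0.075,"wx":0,"wy":0,"wz":0,"hand":0},
    {"x":0,"y":0.0025,"z":0.081,"wx":0,"wy":0,"wz":0,"hand":0},
    {"x":0.004,"y":0.0025,"z":0.081,"wx":0,"wy":0,"wz":0,"hand":0},
    {"x":0.008,"y":0.0025,"z":0.081,"wx":0,"wy":0,"wz":0,"hand":0},
    {"x":0.012,"y":0.0025,"z":0.081,"wx":0,"wy":0,"wz":0,"hand":0},
    {"x":0.012,"y":0.0025,"z":0.081,"wx":0,"wy":0,"wz":0,"hand":0},
  ],
)

```text
time: 2.15
tool_pos: [0.4045, -0.2114, 0.0201]
tool_rot: [3.141, -0.001, -0.048]
contact_force: [0.5, -0.1, -0.1]
opening: 0.0006
```

Call:
move_arm(
  deltas=[
    {"x":0.001,"y":0,"z":0.0025,"wx":0,"wy":0,"wz":0,"hand":0},
    {"x":0.002,"y":0,"z":0.003,"wx":0,"wy":0,"wz":0,"hand":0},
    {"x":0.004,"y":0,"z":0.003,"wx":0,"wy":0,"wz":0,"hand":0},
    {"x":0.006,"y":0,"z":0.003,"wx":0,"wy":0,"wz":0,"hand":0},
    {"x":0.008,"y":0,"z":0.003,"wx":0,"wy":0,"wz":0,"hand":0},
    {"x":0.01,"y":0,"z":0.003,"wx":0,"wy":0,"wz":0,"hand":0},
    {"x":0.012,"y":0,"z":0.003,"wx":0,"wy":0,"wz":0,"hand":0},
    {"x":0.014,"y":0,"z":0.003,"wx":0,"wy":0,"wz":0,"hand":0},
  ],
)

```text
time: 3.15
tool_pos: [0.418, -0.2119, 0.0167]
tool_rot: [3.142, 0.0, -0.048]
contact_force: [-0.8, -0.5, -0.4]
opening: 0.0007
```

```bash
python3 - <<'E'
from h import *
s=monitor.observe();print(s['tool_pos'],fx(s['tool_pos']),s['contact_force'])
E
```

```text
[ 0.41796158 -0.21191043  0.01669867] [-100.19682573   39.07171725] [-0.8329441  -0.51186449 -0.41274746]
```

Call:
move_arm(
  deltas=[
    {"x":0.001,"y":0,"z":0,"wx":0,"wy":0,"wz":0,"hand":0},
    {"x":0.002,"y":0,"z":0,"wx":0,"wy":0,"wz":0,"hand":0},
    {"x":0.003,"y":0,"z":0,"wx":0,"wy":0,"wz":0,"hand":0},
    {"x":0.004,"y":0,"z":0,"wx":0,"wy":0,"wz":0,"hand":0},
    {"x":0.005,"y":0,"z":0,"wx":0,"wy":0,"wz":0,"hand":0},
  ],
)

```text
time: 3.78
tool_pos: [0.4229, -0.2122, 0.0167]
tool_rot: [3.142, -0.0, -0.048]
contact_force: [-1.0, 0.3, -1.3]
opening: 0.0005
```

Call:
move_arm(
  deltas=[
    {"x":0.0005,"y":0,"z":0,"wx":0,"wy":0,"wz":0,"hand":0},
    {"x":0.001,"y":0,"z":0,"wx":0,"wy":0,"wz":0,"hand":0},
    {"x":0.0015,"y":0,"z":0,"wx":0,"wy":0,"wz":0,"hand":0},
    {"x":0.002,"y":0,"z":0,"wx":0,"wy":0,"wz":0,"hand":0},
  ],
)

```text
time: 4.28
tool_pos: [0.4233, -0.212, 0.0165]
tool_rot: [-3.141, 0.003, -0.048]
contact_force: [-9.0, -2.3, 3.5]
opening: 0.0005
```

Call:
move_arm(
  deltas=[
    {"x":0.0002,"y":0,"z":0,"wx":0,"wy":0,"wz":0,"hand":0},
    {"x":0.0002,"y":0,"z":0,"wx":0,"wy":0,"wz":0,"hand":0},
  ],
)

```text
time: 4.53
tool_pos: [0.4233, -0.212, 0.0165]
tool_rot: [-3.141, 0.004, -0.048]
contact_force: [-9.1, -1.5, 4.2]
opening: 0.0002
```

```bash
python3 - <<'E'
from h import *
s=monitor.observe();print(s['tool_pos'],fx(s['tool_pos']),s['contact_force'],s['torque'])
im,p=snap('wrist','w2.png')
cv2.imwrite('pics/w2b.png',cv2.resize(im[60:240,150:390],(800,600),interpolation=cv2.INTER_CUBIC)[:,:,::-1])
print(monitor.observe()['contact_force'])
E
```

```text
[ 0.42330799 -0.21196264  0.01650945] [-99.99234088  33.72920931] [-9.05157288 -1.52534442  4.23050071] [-0.25057158  1.40312186 -0.04231844]
[-8.73476093 -0.4274072   4.20155653]
```

View pics/w2b.png

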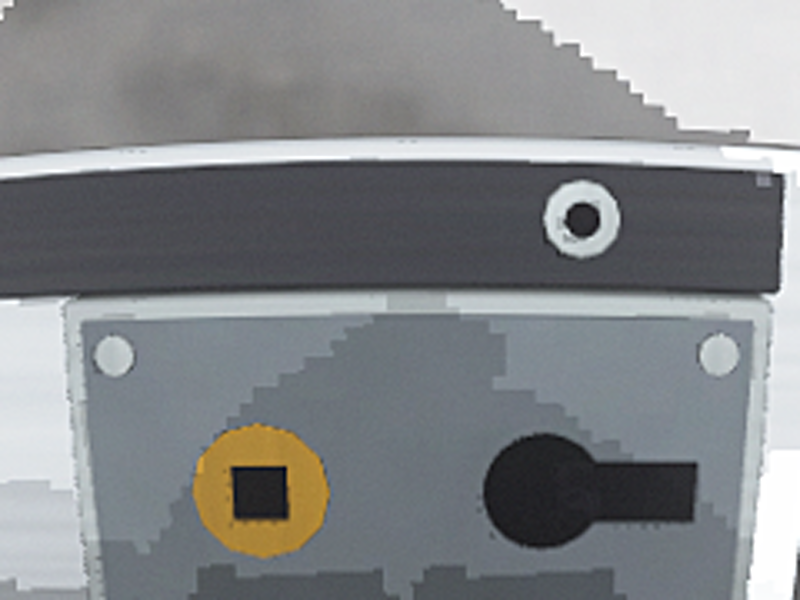

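The case is flush against the fence along its whole length. I'll add a little force and hold it steady.

Call:
move_arm(
  deltas=[
    {"x":0.0003,"y":0,"z":0,"wx":0,"wy":0,"wz":0,"hand":0},
    {"x":0.0003,"y":0,"z":0,"wx":0,"wy":0,"wz":0,"hand":0},
    {"x":0.0003,"y":0,"z":0,"wx":0,"wy":0,"wz":0,"hand":0},
    {"x":0.0003,"y":0,"z":0,"wx":0,"wy":0,"wz":0,"hand":0},
    {"x":0.0003,"y":0,"z":0,"wx":0,"wy":0,"wz":0,"hand":0},
    {"x":0.0003,"y":0,"z":0,"wx":0,"wy":0,"wz":0,"hand":0},
    {"x":0.0003,"y":0,"z":0,"wx":0,"wy":0,"wz":0,"hand":0},
    {"x":0.0003,"y":0,"z":0,"wx":0,"wy":0,"wz":0,"hand":0},
  ],
)

```text
time: 5.58
tool_pos: [0.4233, -0.2119, 0.0165]
tool_rot: [-3.14, 0.004, -0.048]
contact_force: [-9.5, -2.3, 4.3]
opening: 0.0005
```

```bash
python3 - <<'E'
from h import *
p=viewer.camera_params('wrist')
for u,v in ((65,297),(773,297)):
    w=pix2w(p,150+u*.3,60+v*.3,.028,True); print(w,fx(w))
E
```

```text
[ 0.49306008 -0.16325223  0.028     ] [-47.99228559 -33.60107947]
[ 0.4879629 -0.263152   0.028    ] [-148.01683414  -33.30520285]
```

Call:
move_arm(
  deltas=[
    {"x":-0.015,"y":0,"z":0,"wx":0,"wy":0,"wz":0,"hand":0},
    {"x":-0.025,"y":0,"z":-0.02,"wx":0,"wy":0,"wz":0,"hand":0},
    {"x":-0.025,"y":0.02,"z":-0.05,"wx":0,"wy":0,"wz":0,"hand":0},
    {"x":-0.01,"y":0.05,"z":-0.05,"wx":0,"wy":0,"wz":0,"hand":0},
    {"x":0.015,"y":0.083,"z":-0.05,"wx":0,"wy":0,"wz":0,"hand":0},
    {"x":0.036,"y":0.083,"z":-0.03,"wx":0,"wy":0,"wz":0,"hand":0},
    {"x":0.036,"y":0.083,"z":-0.01,"wx":0,"wy":0,"wz":0,"hand":0},
    {"x":0.036,"y":0.083,"z":0.0,"wx":0,"wy":0,"wz":0,"hand":0},
  ],
)

```text
time: 6.58
tool_pos: [0.4568, -0.2966, 0.0157]
tool_rot: [-3.141, 0.001, -0.048]
contact_force: [-0.4, -0.7, 1.3]
opening: 0.0009
```

```bash
python3 - <<'E'
from h import *
s=monitor.observe();print(s['tool_pos'],fx(s['tool_pos']),s['contact_force'])
E
```

```text
[ 0.45679647 -0.29656961  0.01569885] [-182.89033292   -3.78021252] [-0.43889705 -0.6760722   1.31378637]
```

Call:
move_arm(
  deltas=[
    {"x":0,"y":-0.005,"z":0,"wx":0,"wy":0,"wz":0,"hand":0},
    {"x":0,"y":-0.01,"z":0,"wx":0,"wy":0,"wz":0,"hand":0},
    {"x":0,"y":-0.012,"z":0,"wx":0,"wy":0,"wz":0,"hand":0},
    {"x":0,"y":-0.014,"z":0,"wx":0,"wy":0,"wz":0,"hand":0},
    {"x":0,"y":-0.016,"z":0,"wx":0,"wy":0,"wz":0,"hand":0},
    {"x":0,"y":-0.019,"z":0,"wx":0,"wy":0,"wz":0,"hand":0},
    {"x":0,"y":-0.022,"z":0,"wx":0,"wy":0,"wz":0,"hand":0},
    {"x":0,"y":-0.025,"z":0,"wx":0,"wy":0,"wz":0,"hand":0},
  ],
)

```text
time: 7.58
tool_pos: [0.4587, -0.2722, 0.0168]
tool_rot: [3.141, -0.0, -0.048]
contact_force: [-0.3, -2.3, 0.6]
opening: 0.0005
```

Call:
move_arm(
  deltas=[
    {"x":0,"y":-0.002,"z":0,"wx":0,"wy":0,"wz":0,"hand":0},
    {"x":0,"y":-0.004,"z":0,"wx":0,"wy":0,"wz":0,"hand":0},
    {"x":0,"y":-0.006,"z":0,"wx":0,"wy":0,"wz":0,"hand":0},
    {"x":0,"y":-0.008,"z":0,"wx":0,"wy":0,"wz":0,"hand":0},
    {"x":0,"y":-0.01,"z":0,"wx":0,"wy":0,"wz":0,"hand":0},
    {"x":0,"y":-0.012,"z":0,"wx":0,"wy":0,"wz":0,"hand":0},
    {"x":0,"y":-0.014,"z":0,"wx":0,"wy":0,"wz":0,"hand":0},
    {"x":0,"y":-0.016,"z":0,"wx":0,"wy":0,"wz":0,"hand":0},
  ],
)

```text
time: 8.57
tool_pos: [0.4593, -0.2559, 0.0168]
tool_rot: [3.141, -0.0, -0.048]
contact_force: [-0.1, -2.7, 1.6]
opening: 0.0005
```

```bash
python3 - <<'E'
from h import *
s=monitor.observe();print(s['tool_pos'],fx(s['tool_pos']),s['contact_force'])
im,p=snap('wrist','w3.png')
cv2.imwrite('pics/w3b.png',cv2.resize(im[30:270,40:360],(800,600),interpolation=cv2.INTER_CUBIC)[:,:,::-1])
E
```

```text
[ 0.4593485  -0.25591412  0.01676897] [-142.16113956   -4.3777154 ] [-0.11263831 -2.73325765  1.60756429]
```

View pics/w3b.png

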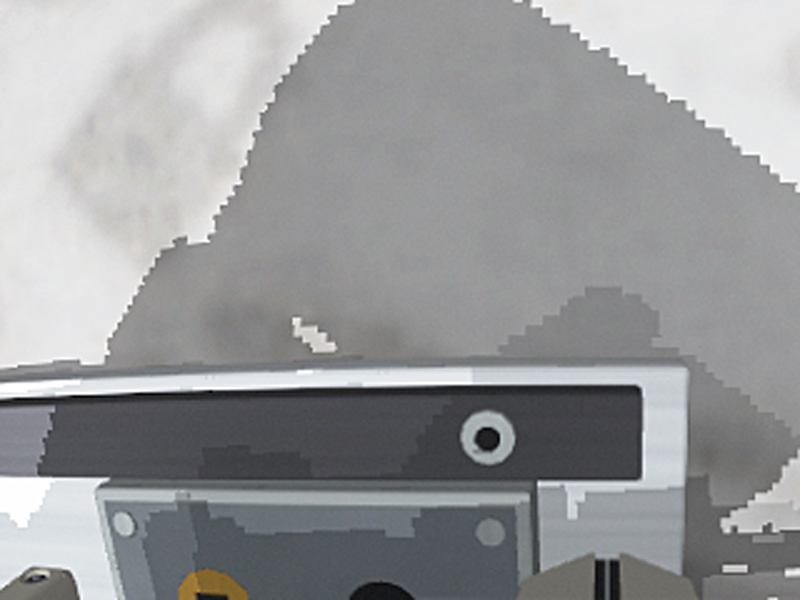

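The case is still flush while sliding, with its leading fence-side corner at about (97,485) and its trailing corner at about (535,483).

```bash
python3 - <<'E'
from h import *
p=viewer.camera_params('wrist')
for u,v in ((97,485),(536,482)):
    w=pix2w(p,40+u*.4,30+v*.4,.028,True); print(fx(w))
s=monitor.observe();print(fx(s['tool_pos']))
E
```

```text
[-29.38137965 -33.35576212]
[-129.76427503  -34.7544171 ]
[-141.90782643   -4.34160755]
```

Call:
move_arm(
  deltas=[
    {"x":0,"y":-0.002,"z":0,"wx":0,"wy":0,"wz":0,"hand":0},
    {"x":0,"y":-0.004,"z":0,"wx":0,"wy":0,"wz":0,"hand":0},
    {"x":0,"y":-0.006,"z":0,"wx":0,"wy":0,"wz":0,"hand":0},
    {"x":0,"y":-0.008,"z":0,"wx":0,"wy":0,"wz":0,"hand":0},
    {"x":0,"y":-0.01,"z":0,"wx":0,"wy":0,"wz":0,"hand":0},
    {"x":0,"y":-0.012,"z":0,"wx":0,"wy":0,"wz":0,"hand":0},
    {"x":0,"y":-0.014,"z":0,"wx":0,"wy":0,"wz":0,"hand":0},
    {"x":0,"y":-0.016,"z":0,"wx":0,"wy":0,"wz":0,"hand":0},
  ],
)

```text
time: 9.62
tool_pos: [0.4601, -0.2399, 0.0168]
tool_rot: [3.141, -0.0, -0.048]
contact_force: [0.4, -1.4, 1.8]
opening: 0.0006
```

Call:
move_arm(
  deltas=[
    {"x":0,"y":-0.0015,"z":0,"wx":0,"wy":0,"wz":0,"hand":0},
    {"x":0,"y":-0.003,"z":0,"wx":0,"wy":0,"wz":0,"hand":0},
    {"x":0,"y":-0.0045,"z":0,"wx":0,"wy":0,"wz":0,"hand":0},
    {"x":0,"y":-0.006,"z":0,"wx":0,"wy":0,"wz":0,"hand":0},
    {"x":0,"y":-0.0075,"z":0,"wx":0,"wy":0,"wz":0,"hand":0},
    {"x":0,"y":-0.009,"z":0,"wx":0,"wy":0,"wz":0,"hand":0},
    {"x":0,"y":-0.0105,"z":0,"wx":0,"wy":0,"wz":0,"hand":0},
    {"x":0,"y":-0.012,"z":0,"wx":0,"wy":0,"wz":0,"hand":0},
  ],
)

```text
time: 10.62
tool_pos: [0.4609, -0.2291, 0.017]
tool_rot: [3.14, -0.001, -0.048]
contact_force: [-1.8, -7.9, 1.9]
opening: 0.0005
```

Call:
move_arm(
  deltas=[
    {"x":0,"y":-0.0015,"z":0,"wx":0,"wy":0,"wz":0,"hand":0},
    {"x":0,"y":-0.003,"z":0,"wx":0,"wy":0,"wz":0,"hand":0},
    {"x":0,"y":-0.0045,"z":0,"wx":0,"wy":0,"wz":0,"hand":0},
    {"x":0,"y":-0.006,"z":0,"wx":0,"wy":0,"wz":0,"hand":0},
    {"x":0,"y":-0.0075,"z":0,"wx":0,"wy":0,"wz":0,"hand":0},
    {"x":0,"y":-0.009,"z":0,"wx":0,"wy":0,"wz":0,"hand":0},
    {"x":0,"y":-0.0105,"z":0,"wx":0,"wy":0,"wz":0,"hand":0},
    {"x":0,"y":-0.012,"z":0,"wx":0,"wy":0,"wz":0,"hand":0},
  ],
)

```text
time: 11.62
tool_pos: [0.4615, -0.2168, 0.017]
tool_rot: [3.14, -0.001, -0.048]
contact_force: [-1.1, -5.2, 2.1]
opening: 0.0008
```

```bash
python3 - <<'E'
from h import *
s=monitor.observe();print(fx(s['tool_pos']),s['contact_force'],s['torque'])
im,p=snap('top','t4.png')
c=im[200:280,175:335]
cv2.imwrite('pics/t4b.png',cv2.resize(c,None,fx=5,fy=5,interpolation=cv2.INTER_CUBIC)[:,:,::-1])
E
```

```text
[-103.03272507   -4.62974843] [-1.07075376 -5.20913827  2.08630407] [-0.89499422  0.16247537  0.02599707]
```

View pics/t4b.png

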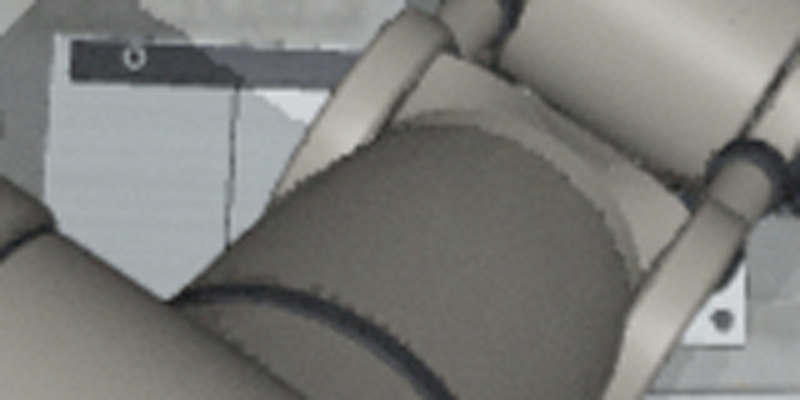

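The arm hides the case from the top camera, so the wrist camera will serve. Push force is 5–8 N, as expected, so I'll continue.

Call:
move_arm(
  deltas=[
    {"x":0,"y":-0.002,"z":0,"wx":0,"wy":0,"wz":0,"hand":0},
    {"x":0,"y":-0.004,"z":0,"wx":0,"wy":0,"wz":0,"hand":0},
    {"x":0,"y":-0.006,"z":0,"wx":0,"wy":0,"wz":0,"hand":0},
    {"x":0,"y":-0.008,"z":0,"wx":0,"wy":0,"wz":0,"hand":0},
    {"x":0,"y":-0.01,"z":0,"wx":0,"wy":0,"wz":0,"hand":0},
    {"x":0,"y":-0.012,"z":0,"wx":0,"wy":0,"wz":0,"hand":0},
    {"x":0,"y":-0.014,"z":0,"wx":0,"wy":0,"wz":0,"hand":0},
    {"x":0,"y":-0.016,"z":0,"wx":0,"wy":0,"wz":0,"hand":0},
  ],
)

```text
time: 12.68
tool_pos: [0.4622, -0.2008, 0.017]
tool_rot: [3.14, -0.001, -0.048]
contact_force: [-1.0, -5.1, 3.1]
opening: 0.0003
```

Call:
move_arm(
  deltas=[
    {"x":0,"y":-0.002,"z":0,"wx":0,"wy":0,"wz":0,"hand":0},
    {"x":0,"y":-0.004,"z":0,"wx":0,"wy":0,"wz":0,"hand":0},
    {"x":0,"y":-0.006,"z":0,"wx":0,"wy":0,"wz":0,"hand":0},
    {"x":0,"y":-0.008,"z":0,"wx":0,"wy":0,"wz":0,"hand":0},
    {"x":0,"y":-0.01,"z":0,"wx":0,"wy":0,"wz":0,"hand":0},
    {"x":0,"y":-0.012,"z":0,"wx":0,"wy":0,"wz":0,"hand":0},
    {"x":0,"y":-0.014,"z":0,"wx":0,"wy":0,"wz":0,"hand":0},
    {"x":0,"y":-0.016,"z":0,"wx":0,"wy":0,"wz":0,"hand":0},
  ],
)

```text
time: 13.68
tool_pos: [0.463, -0.1848, 0.017]
tool_rot: [3.14, -0.001, -0.048]
contact_force: [-1.3, -6.4, 2.5]
opening: 0.0002
```

Call:
move_arm(
  deltas=[
    {"x":0,"y":-0.002,"z":0,"wx":0,"wy":0,"wz":0,"hand":0},
    {"x":0,"y":-0.004,"z":0,"wx":0,"wy":0,"wz":0,"hand":0},
    {"x":0,"y":-0.006,"z":0,"wx":0,"wy":0,"wz":0,"hand":0},
    {"x":0,"y":-0.008,"z":0,"wx":0,"wy":0,"wz":0,"hand":0},
    {"x":0,"y":-0.01,"z":0,"wx":0,"wy":0,"wz":0,"hand":0},
    {"x":0,"y":-0.012,"z":0,"wx":0,"wy":0,"wz":0,"hand":0},
    {"x":0,"y":-0.014,"z":0,"wx":0,"wy":0,"wz":0,"hand":0},
    {"x":0,"y":-0.014,"z":0,"wx":0,"wy":0,"wz":0,"hand":0},
  ],
)

```text
time: 14.68
tool_pos: [0.4637, -0.1706, 0.017]
tool_rot: [3.141, -0.001, -0.048]
contact_force: [-1.0, -5.0, 3.7]
opening: 0.0003
```

```bash
python3 - <<'E'
from h import *
s=monitor.observe();print(fx(s['tool_pos']),s['contact_force'],s['torque'])
im,p=snap('wrist','w5.png')
print(w2pix(p,np.array([*(O+.0575*f+.0335*n),.028]),True),w2pix(p,np.array([*(O+.075*f+.0335*n),.012]),True))
cv2.imwrite('pics/w5b.png',cv2.resize(im[120:270,60:260],(800,600),interpolation=cv2.INTER_CUBIC)[:,:,::-1])
E
```

```text
[-56.69570362  -4.62922655] [-0.97821237 -5.02930918  3.72562926] [-0.64886078  0.12487373 -0.03873973]
[ 76.73352901 224.10659313] [ 69.00325771 215.3001981 ]
```

View pics/w5b.png

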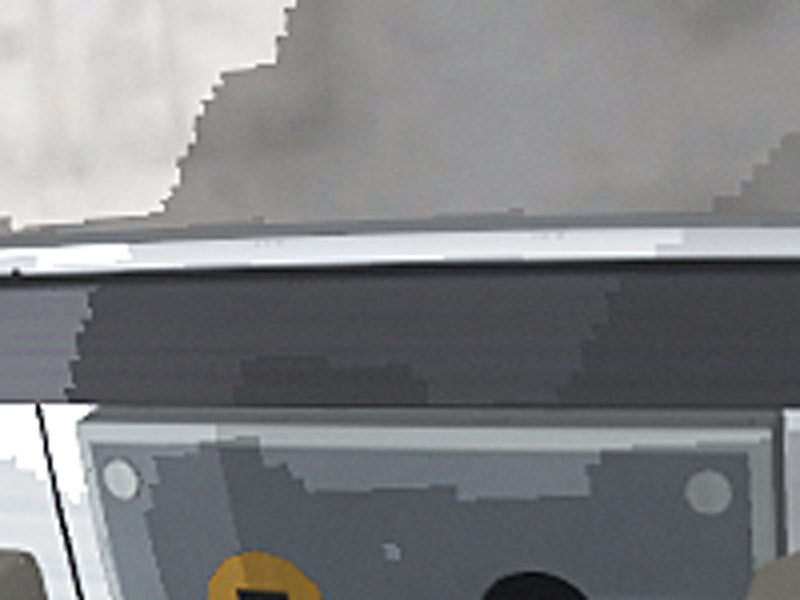

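The case is flush, with its leading top corner at about (79,424) in the crop. The line runs from (39,405) to (80,600).

```bash
python3 - <<'E'
from h import *
p=viewer.camera_params('wrist')
for u,v,z in ((79,424,.028),(118,600,.028),(39,405,.012),(80,600,.012),(784,424,.028)):
    print(fx(pix2w(p,60+u/4-.4,120+v/4-.4,z,True)))
E
```

```text
[ 55.76757704 -32.63811016]
[55.65047325 -5.11624966]
[ 75.58761705 -29.84154406]
[76.10702822  4.2836931 ]
[-45.05971063 -33.5101115 ]
```

Call:
move_arm(
  deltas=[
    {"x":0,"y":-0.002,"z":0,"wx":0,"wy":0,"wz":0,"hand":0},
    {"x":0,"y":-0.004,"z":0,"wx":0,"wy":0,"wz":0,"hand":0},
    {"x":0,"y":-0.006,"z":0,"wx":0,"wy":0,"wz":0,"hand":0},
    {"x":0,"y":-0.008,"z":0,"wx":0,"wy":0,"wz":0,"hand":0},
    {"x":0,"y":-0.01,"z":0,"wx":0,"wy":0,"wz":0,"hand":0},
    {"x":0,"y":-0.012,"z":0,"wx":0,"wy":0,"wz":0,"hand":0},
    {"x":0,"y":-0.014,"z":0,"wx":0,"wy":0,"wz":0,"hand":0},
    {"x":0,"y":-0.015,"z":0,"wx":0,"wy":0,"wz":0,"hand":0},
  ],
)

```text
time: 15.72
tool_pos: [0.4644, -0.1556, 0.0169]
tool_rot: [3.141, -0.001, -0.048]
contact_force: [0.1, -5.6, 3.8]
opening: 0.0005
```

Call:
move_arm(
  deltas=[
    {"x":0,"y":0,"z":0,"wx":0,"wy":0,"wz":0,"hand":0},
    {"x":0,"y":0.01,"z":0,"wx":0,"wy":0,"wz":0,"hand":0},
    {"x":0,"y":0.015,"z":-0.03,"wx":0,"wy":0,"wz":0,"hand":0},
    {"x":0,"y":0.015,"z":-0.08,"wx":0,"wy":0,"wz":0,"hand":0},
    {"x":-0.02,"y":-0.03,"z":-0.09,"wx":0,"wy":0,"wz":0,"hand":0},
    {"x":-0.04,"y":-0.08,"z":-0.09,"wx":0,"wy":0,"wz":0,"hand":0},
    {"x":-0.05,"y":-0.115,"z":-0.09,"wx":0,"wy":0,"wz":0,"hand":0},
    {"x":-0.05,"y":-0.115,"z":-0.09,"wx":0,"wy":0,"wz":0,"hand":0},
  ],
)

```text
time: 16.73
tool_pos: [0.4183, -0.0359, 0.1064]
tool_rot: [-3.14, 0.002, -0.045]
contact_force: [-0.5, -0.5, 1.0]
opening: 0.0001
```

```bash
python3 - <<'E'
from h import *
s=monitor.observe();print(fx(s['tool_pos']),s['tool_pos'],s['contact_force'])
im,p=snap('wrist','w6.png')
print(w2pix(p,np.array([*(O+.075*f+.005*n),.012]),True), fx(-p['R'].T@p['t']))
cv2.imwrite('pics/w6b.png',cv2.resize(im[40:280,160:480],(800,600),interpolation=cv2.INTER_CUBIC)[:,:,::-1])
E
```

```text
[75.66279975 47.20290186] [ 0.41828144 -0.0358549   0.10642304] [-0.46824963 -0.49127901  0.96083422]
[281.57180239 151.43100203] [ 74.44285949 -35.62483147]
```

View pics/w6b.png

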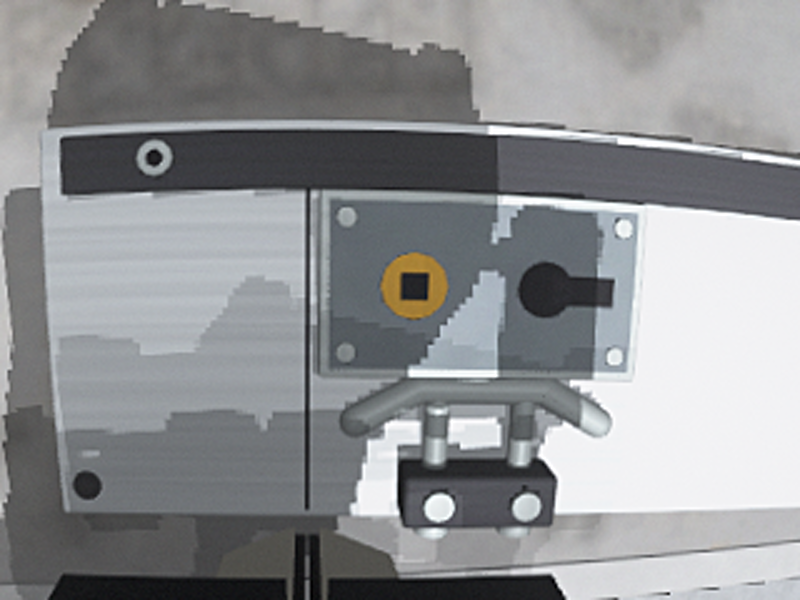

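This is a clear view from above: the line is at crop x≈307, the case's leading edge at x≈318, parallel, and the case is flush under the shoe. Next I'll measure the gap.

```bash
python3 - <<'E'
from h import *
p=viewer.camera_params('wrist')
im=cv2.imread('pics/w6.png',0)
for v in (120,135,150,165,180): print(v,im[v,278:296])
for v in (125,150,175):
    X=lambda u,z: fx(pix2w(p,u,v,z,True))[0].round(2)
    print('line',X(282.5,.012),'edge px286,287,288 low/high',[ (X(u,.012),X(u,.028)) for u in (286,287,288)])
E
```

```text
120 [181 181 184 187  91  42 157 145 138 112 130 172 166 146 104  98 100  99]
135 [183 184 188 188  90  55 182 167 139 109 135 170 165 155 104  98 103 101]
150 [190 190 193 196  80  59 199 196 137  94 139 166 161 138  99 102 101 104]
165 [157 158 162 163  70  56 163 164 144  79 123 143 139 115  82  99 106 103]
180 [160 161 166 166  54  60 178 119 119  78 130 136 132 108  79  84  96 137]
line 72.97 edge px286,287,288 low/high [(np.float64(70.26), np.float64(70.45)), (np.float64(69.49), np.float64(69.73)), (np.float64(68.72), np.float64(69.01))]
line 72.94 edge px286,287,288 low/high [(np.float64(70.2), np.float64(70.39)), (np.float64(69.42), np.float64(69.66)), (np.float64(68.64), np.float64(68.93))]
line 72.9 edge px286,287,288 low/high [(np.float64(70.12), np.float64(70.32)), (np.float64(69.33), np.float64(69.58)), (np.float64(68.53), np.float64(68.83))]
```

The gap is about 3–3.5 mm. I'll go back behind the case, push 2.5 mm more and look again.

Call:
move_arm(
  deltas=[
    {"x":0.01,"y":0.035,"z":0,"wx":0,"wy":0,"wz":0,"hand":0},
    {"x":0.03,"y":0.085,"z":0,"wx":0,"wy":0,"wz":0,"hand":0},
    {"x":0.05,"y":0.13,"z":0.01,"wx":0,"wy":0,"wz":0,"hand":0},
    {"x":0.05,"y":0.13,"z":0.05,"wx":0,"wy":0,"wz":0,"hand":0},
    {"x":0.05,"y":0.13,"z":0.08,"wx":0,"wy":0,"wz":0,"hand":0},
    {"x":0.05,"y":0.13,"z":0.09,"wx":0,"wy":0,"wz":0,"hand":0},
    {"x":0.05,"y":0.122,"z":0.09,"wx":0,"wy":0,"wz":0,"hand":0},
    {"x":0.05,"y":0.118,"z":0.09,"wx":0,"wy":0,"wz":0,"hand":0},
  ],
)

```text
time: 17.77
tool_pos: [0.4647, -0.158, 0.0177]
tool_rot: [3.141, -0.002, -0.048]
contact_force: [-0.1, 0.2, 0.5]
opening: 0.0005
```

Call:
move_arm(
  deltas=[
    {"x":0,"y":-0.0015,"z":0,"wx":0,"wy":0,"wz":0,"hand":0},
    {"x":0,"y":-0.003,"z":0,"wx":0,"wy":0,"wz":0,"hand":0},
    {"x":0,"y":-0.0035,"z":0,"wx":0,"wy":0,"wz":0,"hand":0},
    {"x":0,"y":-0.004,"z":0,"wx":0,"wy":0,"wz":0,"hand":0},
    {"x":0,"y":-0.0045,"z":0,"wx":0,"wy":0,"wz":0,"hand":0},
    {"x":0,"y":-0.005,"z":0,"wx":0,"wy":0,"wz":0,"hand":0},
    {"x":0,"y":-0.0055,"z":0,"wx":0,"wy":0,"wz":0,"hand":0},
    {"x":0,"y":-0.0055,"z":0,"wx":0,"wy":0,"wz":0,"hand":0},
  ],
)

```text
time: 18.77
tool_pos: [0.4648, -0.1539, 0.0173]
tool_rot: [3.14, -0.002, -0.048]
contact_force: [-2.1, -6.4, 5.1]
opening: 0.0008
```

```bash
python3 - <<'E'
from h import *
s=monitor.observe();print(s['time'],fx(s['tool_pos']),s['tool_pos'],s['contact_force'])
E
```

```text
18.775 [-39.96941057  -4.95912188] [ 0.46483493 -0.15386328  0.01731399] [-2.09332121 -6.41456957  5.10485333]
```

Call:
move_arm(
  deltas=[
    {"x":0,"y":0.01,"z":0,"wx":0,"wy":0,"wz":0,"hand":0},
    {"x":0,"y":0.015,"z":-0.03,"wx":0,"wy":0,"wz":0,"hand":0},
    {"x":0,"y":0.015,"z":-0.07,"wx":0,"wy":0,"wz":0,"hand":0},
    {"x":-0.02,"y":-0.03,"z":-0.07,"wx":0,"wy":0,"wz":0,"hand":0},
    {"x":-0.04,"y":-0.08,"z":-0.07,"wx":0,"wy":0,"wz":0,"hand":0},
    {"x":-0.06,"y":-0.112,"z":-0.06,"wx":0,"wy":0,"wz":0,"hand":0},
    {"x":-0.06,"y":-0.112,"z":-0.04,"wx":0,"wy":0,"wz":0,"hand":0},
    {"x":-0.06,"y":-0.112,"z":-0.04,"wx":0,"wy":0,"wz":0,"hand":0},
  ],
)

```text
time: 19.77
tool_pos: [0.4087, -0.0374, 0.0559]
tool_rot: [-3.141, 0.003, -0.048]
contact_force: [-0.9, -0.8, 0.2]
opening: 0.0004
```

```bash
python3 - <<'E'
from h import *
np.set_printoptions(precision=2,suppress=True,linewidth=150)
s=monitor.observe();print(fx(s['tool_pos']),s['tool_pos'],s['contact_force'],s['time'])
im,p=snap('wrist','w7.png')
print(fx(-p['R'].T@p['t']),(-p['R'].T@p['t'])[2])
g=im.mean(2).astype(int)
for Y in (-22,-10,0,10,18):
    u,v=w2pix(p,np.array([*(O+.074*f-Y/1e3*n),.012]),True); v=int(round(v)); u=int(round(u))
    print(Y,v,u-6,g[v,u-6:u+14]); 
    print([fx(pix2w(p,c,v,.012,True))[0].round(2) for c in range(u-2,u+8)])
r=im[max(v-90,0):v+30,u-80:u+80]
cv2.imwrite('pics/w7b.png',cv2.resize(r,(800,600),interpolation=cv2.INTER_NEAREST)[:,:,::-1])
E
```

```text
[73.66 56.66] [ 0.41 -0.04  0.06] [-0.91 -0.78  0.23] 19.775
[ 72.27 -26.27] 0.21532445033512854
-22 119 274 [178 179 181 197  85  19 107 167 117 120 169 170 165 133 108  99 104 102 100 101]
[np.float64(74.92), np.float64(74.3), np.float64(73.69), np.float64(73.07), np.float64(72.45), np.float64(71.84), np.float64(71.22), np.float64(70.6), np.float64(69.99), np.float64(69.37)]
-10 138 274 [188 190 192 202  88  25 101 160 124 127 169 167 168 162 103 100 102 105 103 104]
[np.float64(74.94), np.float64(74.32), np.float64(73.7), np.float64(73.08), np.float64(72.46), np.float64(71.83), np.float64(71.21), np.float64(70.59), np.float64(69.97), np.float64(69.35)]
0 154 274 [181 183 189 193  99  23  89 156 121 132 164 162 165 159  99 101 102 103 105  99]
[np.float64(74.97), np.float64(74.34), np.float64(73.71), np.float64(73.08), np.float64(72.46), np.float64(71.83), np.float64(71.2), np.float64(70.58), np.float64(69.95), np.float64(69.32)]
10 170 274 [179 161 166 166 105  26 101 151 121 124 153 151 152 149  93  98 101 101 102 101]
[np.float64(74.99), np.float64(74.36), np.float64(73.73), np.float64(73.09), np.float64(72.46), np.float64(71.83), np.float64(71.19), np.float64(70.56), np.float64(69.93), np.float64(69.29)]
18 182 274 [160 162 164 167  98  19  95 176 101 112 136 134 134 115  79  87  85  80 136 129]
[np.float64(75.02), np.float64(74.38), np.float64(73.74), np.float64(73.1), np.float64(72.46), np.float64(71.82), np.float64(71.18), np.float64(70.55), np.float64(69.91), np.float64(69.27)]
```

View pics/w7b.png

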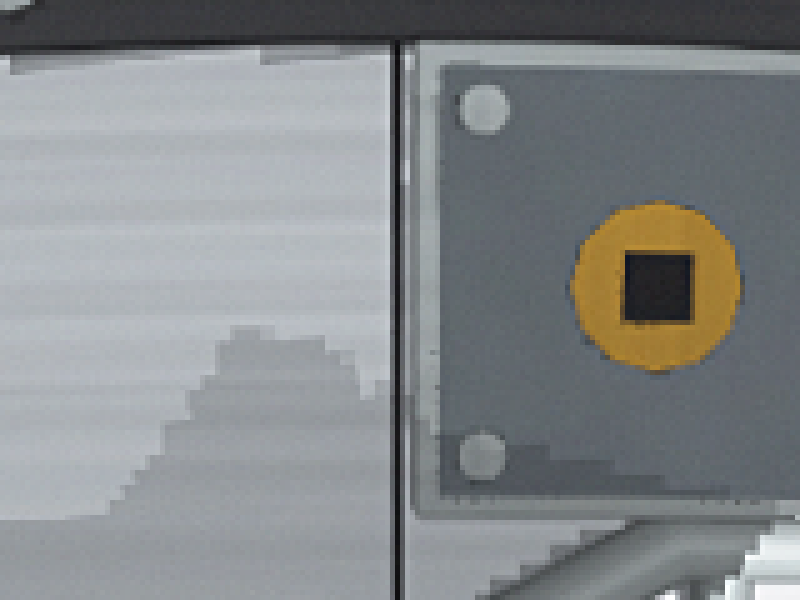

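Flush and parallel. The line centre is at pixel column 279 and the case edge at about 281.2, so roughly 1.2 mm remains. I'll do one fine push with the tool y target at about -0.1528.

Call:
move_arm(
  deltas=[
    {"x":0.01,"y":0.0,"z":-0.03,"wx":0,"wy":0,"wz":0,"hand":0},
    {"x":0.03,"y":0.05,"z":-0.03,"wx":0,"wy":0,"wz":0,"hand":0},
    {"x":0.05,"y":0.1,"z":-0.03,"wx":0,"wy":0,"wz":0,"hand":0},
    {"x":0.06,"y":0.127,"z":-0.03,"wx":0,"wy":0,"wz":0,"hand":0},
    {"x":0.06,"y":0.127,"z":0.02,"wx":0,"wy":0,"wz":0,"hand":0},
    {"x":0.06,"y":0.127,"z":0.04,"wx":0,"wy":0,"wz":0,"hand":0},
    {"x":0.06,"y":0.12,"z":0.04,"wx":0,"wy":0,"wz":0,"hand":0},
    {"x":0.06,"y":0.115,"z":0.04,"wx":0,"wy":0,"wz":0,"hand":0},
  ],
)

```text
time: 20.82
tool_pos: [0.4649, -0.1557, 0.0178]
tool_rot: [3.141, -0.001, -0.048]
contact_force: [1.0, -0.7, 0.2]
opening: 0.0003
```

Call:
move_arm(
  deltas=[
    {"x":0,"y":-0.001,"z":0,"wx":0,"wy":0,"wz":0,"hand":0},
    {"x":0,"y":-0.002,"z":0,"wx":0,"wy":0,"wz":0,"hand":0},
    {"x":0,"y":-0.0025,"z":0,"wx":0,"wy":0,"wz":0,"hand":0},
    {"x":0,"y":-0.003,"z":0,"wx":0,"wy":0,"wz":0,"hand":0},
    {"x":0,"y":-0.0033,"z":0,"wx":0,"wy":0,"wz":0,"hand":0},
    {"x":0,"y":-0.0036,"z":0,"wx":0,"wy":0,"wz":0,"hand":0},
    {"x":0,"y":-0.0036,"z":0,"wx":0,"wy":0,"wz":0,"hand":0},
  ],
)

```text
time: 21.7
tool_pos: [0.465, -0.1534, 0.0175]
tool_rot: [3.139, -0.002, -0.048]
contact_force: [-1.1, -7.5, 5.3]
opening: 0.0004
```

```bash
python3 - <<'E'
from h import *
s=monitor.observe();print(s['time'],fx(s['tool_pos']),s['tool_pos'],s['contact_force'])
E
```

```text
21.7 [-39.48716014  -5.12793521] [ 0.4650267  -0.15338967  0.01745265] [-1.13694414 -7.46871142  5.29050589]
```

Call:
move_arm(
  deltas=[
    {"x":0,"y":-0.0003,"z":0,"wx":0,"wy":0,"wz":0,"hand":0},
    {"x":0,"y":-0.0006,"z":0,"wx":0,"wy":0,"wz":0,"hand":0},
    {"x":0,"y":-0.0006,"z":0,"wx":0,"wy":0,"wz":0,"hand":0},
  ],
)

```text
time: 22.08
tool_pos: [0.465, -0.1528, 0.0175]
tool_rot: [3.139, -0.002, -0.048]
contact_force: [-0.7, -7.7, 5.5]
opening: 0.0004
```

```bash
python3 - <<'E'
from h import *
s=monitor.observe();print(s['time'],fx(s['tool_pos']),s['tool_pos'],s['contact_force'])
E
```

```text
22.075 [-38.90894003  -5.12041305] [ 0.46504695 -0.15281173  0.01746027] [-0.66709968 -7.68195708  5.46557005]
```

Reached -0.1528. I'll back off and look from directly above again.

Call:
move_arm(
  deltas=[
    {"x":0,"y":0.01,"z":0,"wx":0,"wy":0,"wz":0,"hand":0},
    {"x":0,"y":0.015,"z":-0.03,"wx":0,"wy":0,"wz":0,"hand":0},
    {"x":0,"y":0.015,"z":-0.07,"wx":0,"wy":0,"wz":0,"hand":0},
    {"x":-0.02,"y":-0.03,"z":-0.07,"wx":0,"wy":0,"wz":0,"hand":0},
    {"x":-0.04,"y":-0.08,"z":-0.07,"wx":0,"wy":0,"wz":0,"hand":0},
    {"x":-0.06,"y":-0.113,"z":-0.06,"wx":0,"wy":0,"wz":0,"hand":0},
    {"x":-0.06,"y":-0.113,"z":-0.04,"wx":0,"wy":0,"wz":0,"hand":0},
    {"x":-0.06,"y":-0.113,"z":-0.04,"wx":0,"wy":0,"wz":0,"hand":0},
  ],
)

```text
time: 23.08
tool_pos: [0.4088, -0.0352, 0.0559]
tool_rot: [-3.141, 0.003, -0.048]
contact_force: [0.2, 0.8, 0.6]
opening: 0.0001
```

```bash
python3 - <<'E'
from h import *
np.set_printoptions(precision=2,suppress=True,linewidth=150)
s=monitor.observe();print(fx(s['tool_pos']),s['contact_force'],s['time'])
im,p=snap('wrist','w8.png')
print(fx(-p['R'].T@p['t']))
g=im.mean(2).astype(int)
for Y in (-22,-10,0,10,18,40,50):
    u,v=w2pix(p,np.array([*(O+.074*f-Y/1e3*n),.012]),True); v=int(round(v)); u=int(round(u))
    print(Y,v,u-6,g[v,u-6:u+14],[fx(pix2w(p,c,v,.012,True))[0].round(2) for c in (278,282)])
    if Y==18: r=im[max(v-90,0):v+30,u-80:u+80]
cv2.imwrite('pics/w8b.png',cv2.resize(r,(800,600),interpolation=cv2.INTER_NEAREST)[:,:,::-1])
E
```

```text
[75.88 56.73] [0.18 0.77 0.63] 23.075
[ 74.51 -26.21]
-22 119 277 [178 180 180 184 190  24  37 102  98 153 171 168 170 139  99 101 102 103 101  98] [np.float64(77.16), np.float64(74.69)]
-10 138 277 [187 188 190 193 196  39  45 132 100 152 173 155 120 119  98 104 106 106 106 105] [np.float64(77.18), np.float64(74.7)]
0 154 277 [183 183 185 190 194  33  48 140  98 152 168 164 137 119 100 102 104 105 104 103] [np.float64(77.21), np.float64(74.7)]
10 169 277 [181 181 181 186 179  25  40 111  98 144 151 152 140 104 102 101 101 103 103 102] [np.float64(77.23), np.float64(74.7)]
18 182 277 [161 161 164 165 167  19  41 123  97 133 135 138 132  98  84  87  87 127 131 127] [np.float64(77.26), np.float64(74.7)]
40 215 277 [113 113 112 117 118  23  33 126 117 111 112 115 114 118 117 116 116 116 117 118] [np.float64(77.34), np.float64(74.71)]
50 229 277 [116 117 116 117 118  21  36 129 120 115 116 117 115 114 118 116 117 116 116 113] [np.float64(77.38), np.float64(74.71)]
```

View pics/w8b.png

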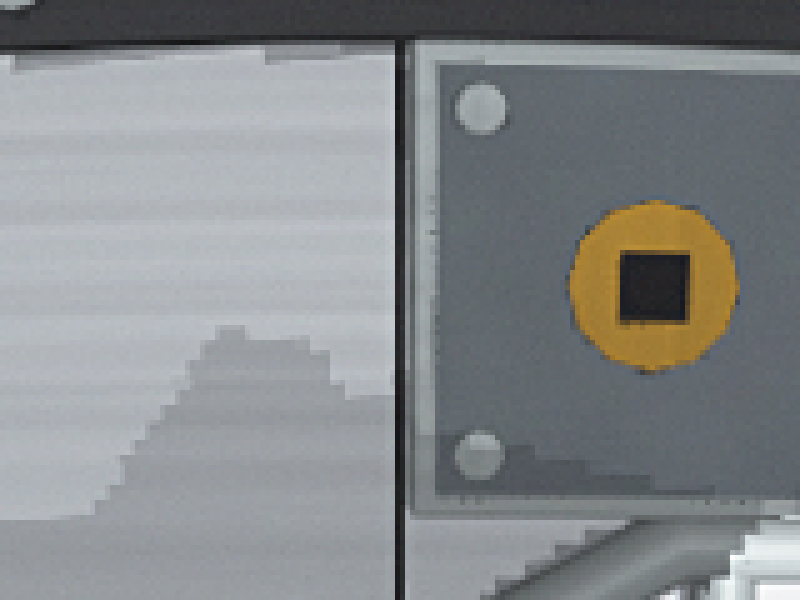

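```bash
python3 - <<'E'
from h import *
np.set_printoptions(precision=2,suppress=True,linewidth=160)
p=viewer.camera_params('wrist'); g=cv2.imread('pics/w8.png',0)
for Y in (-15,0,12):
    u,v=w2pix(p,np.array([*(O-.026*f-Y/1e3*n),.028]),True); 
    ul,vl=w2pix(p,np.array([*(O+.074*f-Y/1e3*n),.028]),True)
    v=int(round(v));u=int(round(u)); print(Y,v,vl,u-7,g[v,u-7:u+9],[fx(pix2w(p,c,v,.028,True))[0].round(2) for c in (u-6,u,u+6)],'lead',[fx(pix2w(p,c,vl,.028,True))[0].round(2) for c in (283.5,285.4)])
# near-side boundary at mid-column
for X in (60,):
    for Y in (22,):
        u,v=w2pix(p,np.array([*(O+X/1e3*f-Y/1e3*n),.028]),True);u=int(round(u));v=int(round(v));print(u,v-8,g[v-8:v+9,u],[fx(pix2w(p,u,c,.028,True))[1].round(2) for c in (v-4,v,v+4)])
E
```

```text
-15 139 132.96028096928484 435 [174 170 172 172 171 171 165 176 239 235 215 238 242 240 241 240] [np.float64(-21.28), np.float64(-25.63), np.float64(-30.06)] lead [np.float64(73.32), np.float64(72.23)]
0 163 158.6187028896945 434 [173 172 175 172 173 170 187 234 232 228 233 243 241 241 241 242] [np.float64(-21.91), np.float64(-26.31), np.float64(-30.8)] lead [np.float64(73.32), np.float64(72.21)]
12 181 178.75379786247288 432 [238 232 206 164 170 168 170 237 234 222 237 243 242 241 241 242] [np.float64(-21.72), np.float64(-26.16), np.float64(-30.69)] lead [np.float64(73.31), np.float64(72.19)]
306 187 [ 86  87  87  90 115 132 129 116 130 162 161 157 152 154 151 153 153] [np.float64(19.43), np.float64(21.89), np.float64(24.37)]
```

The bevelled stripe belongs to the case: rim to rim is about 98 mm, and to the stripe's outer edges about 100 mm. The edge is therefore about 0.6 mm short of the line's centre, already at its near side. One last nudge of about 0.5 mm.

Call:
move_arm(
  deltas=[
    {"x":0.01,"y":0.0,"z":-0.03,"wx":0,"wy":0,"wz":0,"hand":0},
    {"x":0.03,"y":0.05,"z":-0.03,"wx":0,"wy":0,"wz":0,"hand":0},
    {"x":0.05,"y":0.1,"z":-0.03,"wx":0,"wy":0,"wz":0,"hand":0},
    {"x":0.06,"y":0.128,"z":-0.03,"wx":0,"wy":0,"wz":0,"hand":0},
    {"x":0.06,"y":0.128,"z":0.02,"wx":0,"wy":0,"wz":0,"hand":0},
    {"x":0.06,"y":0.128,"z":0.04,"wx":0,"wy":0,"wz":0,"hand":0},
    {"x":0.06,"y":0.12,"z":0.04,"wx":0,"wy":0,"wz":0,"hand":0},
    {"x":0.06,"y":0.116,"z":0.04,"wx":0,"wy":0,"wz":0,"hand":0},
  ],
)

```text
time: 24.12
tool_pos: [0.4649, -0.1544, 0.0178]
tool_rot: [3.141, -0.001, -0.048]
contact_force: [-0.1, 0.4, 0.5]
opening: 0.0004
```

Call:
move_arm(
  deltas=[
    {"x":0,"y":-0.001,"z":0,"wx":0,"wy":0,"wz":0,"hand":0},
    {"x":0,"y":-0.002,"z":0,"wx":0,"wy":0,"wz":0,"hand":0},
    {"x":0,"y":-0.0025,"z":0,"wx":0,"wy":0,"wz":0,"hand":0},
    {"x":0,"y":-0.003,"z":0,"wx":0,"wy":0,"wz":0,"hand":0},
    {"x":0,"y":-0.0033,"z":0,"wx":0,"wy":0,"wz":0,"hand":0},
    {"x":0,"y":-0.0035,"z":0,"wx":0,"wy":0,"wz":0,"hand":0},
    {"x":0,"y":-0.0035,"z":0,"wx":0,"wy":0,"wz":0,"hand":0},
  ],
)

```text
time: 25.0
tool_pos: [0.4652, -0.1524, 0.0176]
tool_rot: [3.139, -0.002, -0.048]
contact_force: [-2.2, -6.8, 4.5]
opening: 0.0007
```

Call:
move_arm(
  deltas=[
    {"x":0,"y":0.01,"z":0,"wx":0,"wy":0,"wz":0,"hand":0},
    {"x":0,"y":0.015,"z":-0.03,"wx":0,"wy":0,"wz":0,"hand":0},
    {"x":0,"y":0.015,"z":-0.07,"wx":0,"wy":0,"wz":0,"hand":0},
    {"x":-0.02,"y":-0.03,"z":-0.07,"wx":0,"wy":0,"wz":0,"hand":0},
    {"x":-0.04,"y":-0.08,"z":-0.07,"wx":0,"wy":0,"wz":0,"hand":0},
    {"x":-0.06,"y":-0.113,"z":-0.07,"wx":0,"wy":0,"wz":0,"hand":0},
    {"x":-0.06,"y":-0.113,"z":-0.06,"wx":0,"wy":0,"wz":0,"hand":0},
    {"x":-0.06,"y":-0.113,"z":-0.06,"wx":0,"wy":0,"wz":0,"hand":0},
  ],
)

```text
time: 26.0
tool_pos: [0.41, -0.0355, 0.0762]
tool_rot: [-3.141, 0.001, -0.048]
contact_force: [0.5, -0.6, 0.8]
opening: 0.0003
```

```bash
python3 - <<'E'
from h import *
np.set_printoptions(precision=2,suppress=True,linewidth=150)
s=monitor.observe();print(fx(s['tool_pos']),s['contact_force'],s['time'])
im,p=snap('wrist','w9.png')
g=im.mean(2).astype(int)
for Y in (-22,-10,0,10,18,40):
    u,v=w2pix(p,np.array([*(O+.074*f-Y/1e3*n),.012]),True); v=int(round(v)); u=int(round(u))
    print(Y,v,u-6,g[v,u-6:u+14])
cv2.imwrite('pics/w9b.png',cv2.resize(im[60:240,200:440],(800,600),interpolation=cv2.INTER_CUBIC)[:,:,::-1])
E
```

```text
[75.58 55.5 ] [ 0.45 -0.61  0.77] 26.0
-22 120 276 [180 181 182 184 192  94  18  63 152 177 168 162 136  96 103 101 100 101 101 110]
-10 138 277 [190 188 190 197  96  27  68 150 175 164 132  97 103 104 108 103 104 104 102 104]
0 152 277 [183 182 188 145  92  23  67 150 172 168 161 111 101 103 104 105 104 104 104 103]
10 166 277 [182 180 182 187 101  22  61 142 158 152 150 108 103 101 103 100 107 105 104 102]
18 178 277 [160 161 164 164 123  16  63 131 142 135 137  95  85  88  88 138 132 127 127 130]
40 208 277 [157 155 160 160 115  29 132 164 159 161 159 160 159 160 161 162 160 160 164 162]
```

View pics/w9b.png

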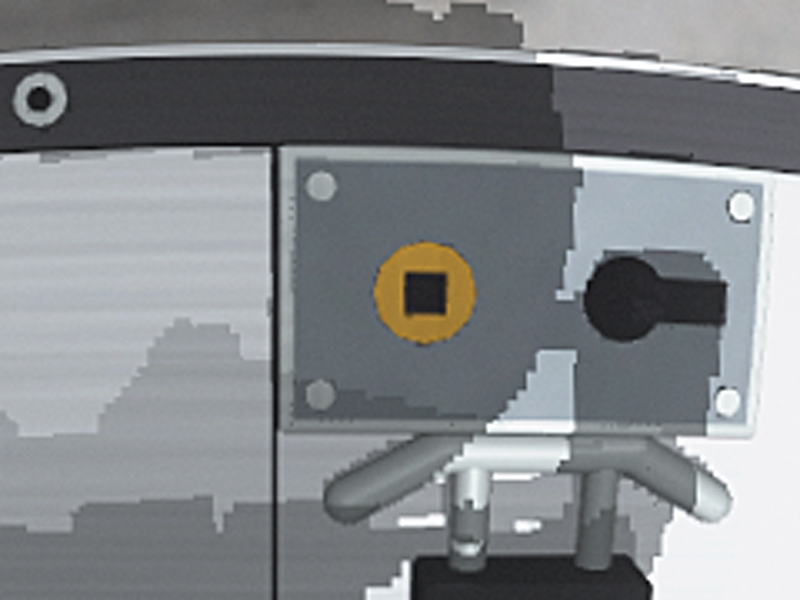

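The edge now lies on the line: the case's light rim starts about 1.15 mm behind the line's centre, which matches the bevel width. The case is flush on the fence and held by the shoe, and the tool is clear.

```bash
python3 -c "
from h import *
print(robot.hand_in())"
```

```text
the job is handed in; nothing more can be done
None
```

The lock case is flush on the fence, under the sprung shoe, with its leading edge on the scribed line. I handed the job in at about 26 s of the 72 s allowed.

- **Fence press:** I pushed the case against the fence with the closed fingers. The sideways force read 9.0–9.5 N over about 1.3 s, and the wrist picture showed the case flush along its whole length.
- **Feed:** I then slid it along the fence from its trailing end without lifting it. The feed force read about 1.5–8 N at the end of each move. The last 5 mm or so went in three pushes, and I looked from straight above the line before each.
- **Last check:** The final picture, taken with the robot clear of everything, puts the edge on the line's centre to within about 0.3 mm. The case is parallel to the line and flush on the fence.
- **Forces:** The highest readings were about 10 N in total, but I only read the force between moves, so short peaks in between were not seen.
- **Disagreement:** An earlier slanting view gave about 1.5–2 mm more remaining gap than the views from straight above. I trusted the straight-above views.
- **Bystanders:** I kept the arm away from the padlock, lock cylinder and screwdriver, but took no final picture of them.

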